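# Clip the job tag to the loaded board tray

## Task

Clip the metal job tag onto the tray that is loaded with circuit boards, not the empty one: push its snap hook against the tray's D-ring so that the sprung gate gives way and snaps shut again with the ring caught inside the hook. Leave the tag standing upright on the bench, and do not knock over the spray can.

Things in the scene. Friction and masses are not known exactly. Their poses are not given: they have to be found in the camera images.
- tag_grip (a point): Centre of the loose 0.25 kg job tag's holder, to grasp: upright aluminium plate 60 (x) x 14 (y) mm, top 24 mm above, on a 70 x 44 x 5 mm foot with underside 30 mm below. Tag +x points to its snap hook, z up. It is a level loop of 8 mm steel rod, mid-plane 8 mm lower; rod axes from here: back bar y = -19 mm, round end x = 135 mm, nose on the +y side back to x = 117 mm; gate closes the rest of +y.
- gate (a joint): Hook gate, 5 mm rod, upright hinge at x 74, y 19 mm from tag_grip (tag axes), 38 mm long towards +x up to the nose. 0 shut; grows as its end swings to tag -y; 1.0 rad fully open; spring 2 N (shut) to 5 N (open) at its end. Ring bar should push in at x about 102 mm, towards -y, to y about -4 mm; then brought to x about 122 mm (round end) it frees the gate, which snaps shut.
- full_tray_ring (a point): Upright bar (6 mm steel) of the D-ring on the tray loaded with green boards; its middle, 27 mm over the bench; opening 8 to 47 mm over the bench. +x points to the tray's near wall, 39 mm away. Tray fixed, 150 (x) x 130 (y) x 60 mm, boards to 90 mm; ring 30 mm to +y of its middle. The empty tray has the same ring. To clip, turn tag +y along this +x: the holder then lies clear on the +y side.
- spray_can: Bystander: upright red spray can, 60 mm diameter, 180 mm tall, 0.3 kg, loose on the bench; origin at the centre of its underside.
Mind the look-alikes: they are no part of the job. What is shaped like the part that bears tag_grip but yellow is not meant.

How it is judged:
By the outcome, as a careful person would: the job done as asked, in the order asked, and still so for the second after the job is handed in, with the robot touching nothing.
It also fails if it takes over 38 s, if anything falls off the work surface, if the arm or the gripper's body presses on something with over 40 N, if the wrist force passes 120 N, or if a joint passes its speed limit or range.

## Robot

A 7-joint arm with a two-finger parallel gripper is mounted at the origin on the work surface. World frame = base frame: x ahead of the robot, y to its left, z up, the work surface at z = 0. Lengths are in mm, angles in rad, forces in N, time in s.
With the tool pointing down it reaches from about 425 to 1025 mm from the base axis. Payload 9.4 kg.
Tool frame: the origin (TCP) lies where the fingers leave the gripper's body, on its centre line; the fingertips stand 73 mm ahead of it and the grasp point (between the pads) lies 54 mm ahead of it; z points along the fingers, x is the direction in which the jaws open and shut, and the axes are right-handed (so a half turn about z gives the same grasp; the last joint's range is limited). The gripper opens to 85 mm and grips with 20 to 120 N. Pads are 22 mm wide; open, the fingers measure 114 mm over their backs; the gripper's body (76 mm by 85 mm) begins 54 mm behind the grasp point. The pads swing forward as they close: fully open they stand 13 mm farther back than shut.
Start: joints at [-1.343, 0.599, -0.003, 1.599, 0.002, 0.943, -0.08], TCP at [217.575, 691.582, 303.875] pointing down, gripper open.
Joint ranges: [-2.57, 2.57], [-0.35, 1.97], [-1.29, 1.29], [0.11, 2.56], [-1.05, 4.19], [0.11, 1.86], [-2.63, 2.63]. Speed limits (rad/s): [2.22, 2.22, 3.01, 3.01, 3.14, 3.14, 3.14].

## Interface

Orientations are given as a unit quaternion [x, y, z, w].
In Python, from cell import get_obs, read_camera, camera_model, finish_job gives the robot as it stands.
- The arm moves only by the tool arm_command, never from a script. Its argument "commands" is a list of rows, each an object with "delta_pos": the shift along the world's x, y, z in mm, a list of three; "delta_rot": the turn, a rotation vector about the world's x, y, z in degrees, a list of three; "fingers": the opening, from 0 (shut) to 1 (fully open). In form: [{"delta_pos": [dx, dy, dz], "delta_rot": [rx, ry, rz], "fingers": fingers}, ...]. A call has exactly 8 rows; each row is the pose to reach, as a shift and turn from the pose measured when the call began; what a row does not reach only later rows make up. A row lasts 1/8 s, in which the tool goes at most 62.5 mm and 10.7 degrees, less where a joint would pass 70% of its speed; a pose out of reach is approached as far as the arm can. A call with a gripper value outside its range is refused whole. The fingers move at their own pace and stop on an object; "force" is the grip in N (left out, the last holds). Time passes only in rows, so rows that repeat a pose let the fingers close, or fill a call up. It gives the time, the measured TCP pose, the force and the opening at its end, in the units of the state.
- get_obs(): the state, without advancing time (a new reading comes with each control period).
- read_camera(name): name is "scene" or "top"; returns the picture (480x640x3 uint8, red, green, blue); there is no depth.
- camera_model(name): a dict with "fov_y" (degrees; the focal length in pixels is half the picture's height over the tangent of half this angle, whatever the lens; pixels are square), "cx", "cy" (the principal point, pixels), "pose" (4x4, takes a point from camera to world coordinates). Camera axes: x right, y up, looking along -z (the intrinsics and any distortion apply to the point x, -y, -z); pixel columns grow to the right and rows downward; lengths in mm; the calibration is good to about 2 mm. A picture is of the moment at which its call begins. camera_model takes no time and is no camera call.
- finish_job(): hands the job in, once; it reports no verdict.
The state is a dict: "time_s": time; "qpos": joint angles; "joint_vel": joint speeds; "effort": joint torques, N m; "tcp_pos": TCP position; "tcp_rot": TCP orientation; "force": force on the tool from outside, world axes, zero at the start; "moment": the same for the moment, N m; "width": finger opening in mm.
Only numpy, scipy, OpenCV 4.12 (cv2) and the standard library are available. Lean on these libraries where they do the work, as an engineer would, in place of code of your own. Each camera call takes 0.05 s, during which the arm holds its last target. There are 200 camera calls.

## Working session

There is one attempt and no reset: what is moved stays moved. The work goes in short steps, Python scripts to look and compute and a tool call to move; the robot and the scene stay as the last step left them, time stands still between calls to the robot, and variables do not carry over. Pictures are saved under pics/ and viewed, about 8 in all and at most 12, crops included, and the job is handed in when it is done.

Besides the shell and the picture viewer there is one more tool, called as name(argument=value, ...) on one line, values as JSON. arm_command: Moves the arm, as the interface text tells. Its arguments: {"type":"object","properties":{"commands":{"type":"array"},"force":{"type":"number"}},"required":["commands"]}

```bash
mkdir -p pics; ls; python3 - <<'E'
from cell import *
import cv2
for n in ("scene","top"):
    cv2.imwrite(f"pics/{n}0.png",read_camera(n)[:,:,::-1]); m=camera_model(n); print(n,m)
print(get_obs())
E
```

```text
pics
scene {'fov_y': 49.240152673526765, 'cx': 316.3405824658784, 'cy': 237.03255594342613, 'pose': array([[ 5.45685988e-01, -5.50392916e-01,  6.31897492e-01,
         1.05474015e+03],
       [ 8.37932046e-01,  3.49534443e-01, -4.19160542e-01,
        -4.93048151e+02],
       [ 9.83305541e-03,  7.58217193e-01,  6.51927909e-01,
         7.27246682e+02],
       [ 0.00000000e+00,  0.00000000e+00,  0.00000000e+00,
         1.00000000e+00]])}
top {'fov_y': 51.96668130869944, 'cx': 318.96824844866285, 'cy': 242.14347115752693, 'pose': array([[-7.47479762e-03,  9.95404447e-01, -9.54678729e-02,
         3.41274769e+02],
       [-9.99797415e-01, -9.22359455e-03, -1.78900361e-02,
        -9.22206537e+01],
       [-1.86883785e-02,  9.53148081e-02,  9.95271738e-01,
         9.66738428e+02],
       [ 0.00000000e+00,  0.00000000e+00,  0.00000000e+00,
         1.00000000e+00]])}
{'time_s': 0.1, 'qpos': array([-1.34272398,  0.60006687, -0.0025562 ,  1.6000308 ,  0.00178597,
        0.94287092, -0.07981917]), 'joint_vel': array([ 0.00100789, -0.00289079,  0.00086309, -0.00169838,  0.00084853,
       -0.00038206,  0.00026602]), 'effort': array([ 4.63688324e-03, -7.77986670e+01,  1.56924617e+00, -2.58620721e+01,
        1.25427620e-02,  5.47662421e-03,  1.43860262e-05]), 'tcp_pos': array([217.45603698, 691.30230492, 303.09414047]), 'tcp_rot': array([ 8.06236839e-01,  5.91592501e-01, -5.19466567e-04,  4.49321813e-04]), 'force': array([ 0.09705493, -0.25808252, -0.11780895]), 'moment': array([0.00117918, 0.00331695, 0.03674421]), 'width': 85.30400772940664}
```

View pics/scene0.png

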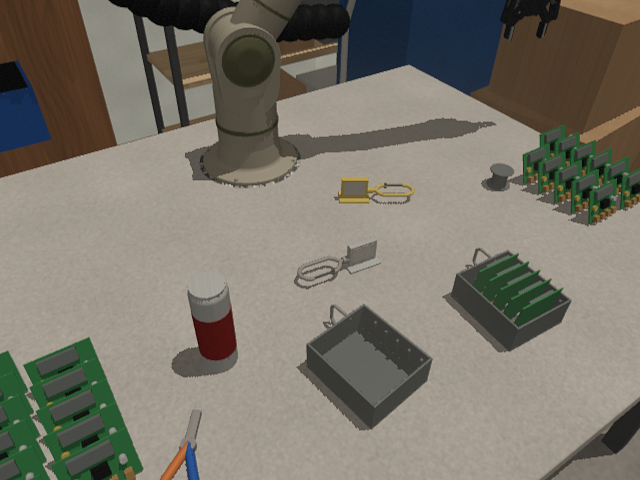

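View pics/top0.png

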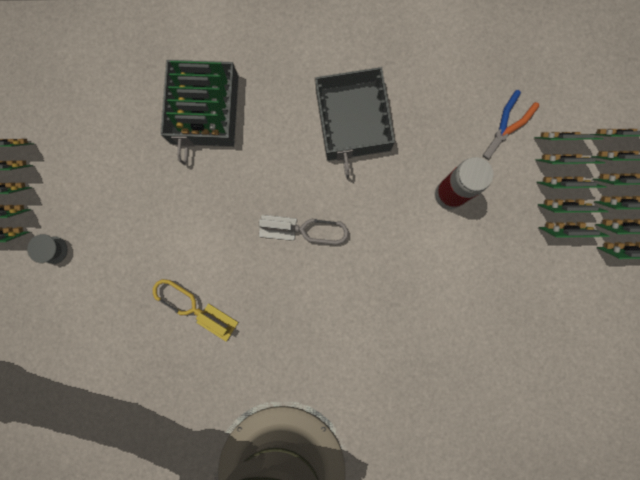

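The silver tag is at top (278,228), with its hook to the right. The yellow look-alike at (200,310) is ruled out. The tray with boards is at top (200,100), its ring near (182,150); the tray at (355,115) is empty. I'll confirm these in enlarged crops.

```bash
python3 - <<'E'
import cv2,numpy as np
t=cv2.imread("pics/top0.png"); s=cv2.imread("pics/scene0.png")
# top crop x150..360,y50..260 , scale 2.85... use 150x? 
a=cv2.resize(t[130:250,150:250],None,fx=4,fy=4,interpolation=cv2.INTER_CUBIC)
b=cv2.resize(t[195:255,250:360],None,fx=7,fy=7,interpolation=cv2.INTER_CUBIC)
c=cv2.resize(t[50:170,150:250],None,fx=3.2,fy=3.2)
top=b[:,:770]
# row2: tray top crop and scene crop of ring
d=cv2.resize(s[240:270+24,450:500+22],None,fx=3,fy=3)
im=np.zeros((600,800,3),np.uint8)
im[:420,:770]=top
im2=cv2.resize(t[125:170,160:205],None,fx=4,fy=4,interpolation=cv2.INTER_CUBIC); im[420:600,:180]=im2
im3=cv2.resize(s[235:280,460:505],None,fx=4,fy=4,interpolation=cv2.INTER_CUBIC); im[420:600,190:370]=im3
im4=cv2.resize(s[230:290,290:390],None,fx=3,fy=3,interpolation=cv2.INTER_CUBIC); im[420:600,380:680]=im4
cv2.imwrite("pics/crop1.png",im)
E
cat > h.py <<'E'
import numpy as np, cv2
from cell import *
def KT(n):
    m=camera_model(n); f=240/np.tan(np.radians(m["fov_y"]/2)); return f,m["cx"],m["cy"],m["pose"]
def ray(n,u,v):
    f,cx,cy,P=KT(n); d=P[:3,:3]@np.array([(u-cx)/f,-(v-cy)/f,-1]); return P[:3,3],d
def atz(n,u,v,z):
    o,d=ray(n,u,v); return o+d*(z-o[2])/d[2]
def proj(n,p):
    f,cx,cy,P=KT(n); q=P[:3,:3].T@(np.asarray(p,float)-P[:3,3]); return np.array([cx+f*q[0]/-q[2],cy+f*-q[1]/-q[2]])
def tri(obs):
    A=[];b=[]
    for n,u,v in obs:
        o,d=ray(n,u,v); d=d/np.linalg.norm(d); M=np.eye(3)-np.outer(d,d); A.append(M); b.append(M@o)
    return np.linalg.lstsq(np.vstack(A),np.hstack(b),rcond=None)[0]
E
```

```text
(no output)
```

View pics/crop1.png

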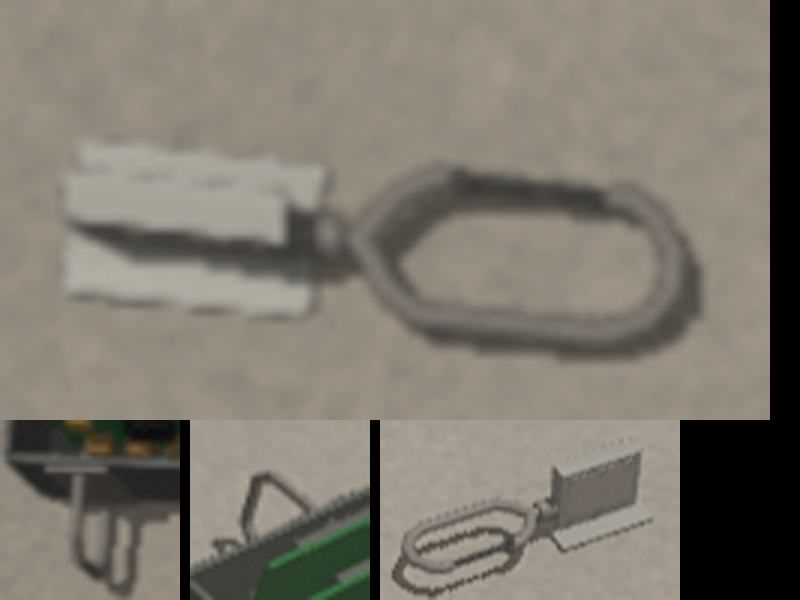

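```bash
python3 - <<'E'
from h import *
np.set_printoptions(precision=1,suppress=True)
c=lambda x,y:(250+x/7,195+y/7)
F=[atz("top",*c(*p),5) for p in [(80,143),(327,165),(312,318),(65,295)]]
print("foot",np.array(F),np.mean(F,0), "sizes",np.linalg.norm(F[0]-F[1]),np.linalg.norm(F[1]-F[2]))
P=[atz("top",*c(*p),54) for p in [(65,172),(288,192),(288,245),(65,217)]]
print("plate",np.array(P),np.mean(P,0))
for nm,p in dict(tip=(688,262),back1=(430,325),back2=(600,335),gateh=(445,172),nose=(615,190)).items(): print(nm,atz("top",*c(*p),22))
r=lambda x,y:(160+x/4,125+y/4)
for z,p in ((50,(80,130)),(5,(107,163))): print("ring",z,atz("top",*r(*p),z))
s=lambda x,y:(460+(x-190)/4,235+(y-420)/4)
for nm,tp,sc in (("top",(78,140),(262,478)),("bot",(105,160),(246,537))):
    print(nm,tri([("top",*r(*tp)),("scene",*s(*sc))]))
for z,p in ((50,(262,478)),(5,(246,537))): print("ring scene",z,atz("scene",*s(*p),z))
# tray upper rim corners z=60
print("rim",[atz("top",*p,60) for p in [(163,136),(230,137),(235,63),(167,61)]])
E
```

```text
foot [[487.6  38.4   5. ]
 [480.7 -31.4   5. ]
 [437.4 -27.    5. ]
 [444.5  42.5   5. ]] [462.5   5.6   5. ] sizes 70.15329739269932 43.5156252659943
plate [[472.4  35.8  54. ]
 [466.4 -24.   54. ]
 [452.1 -24.   54. ]
 [460.2  35.7  54. ]] [462.8   5.9  54. ]
tip [ 450.2 -131.9   22. ]
back1 [433.4 -60.7  22. ]
back2 [ 430.2 -107.5   22. ]
gateh [475.9 -65.1  22. ]
nose [ 470.4 -112.1   22. ]
ring 50 [594.3 188.8  50. ]
ring 5 [589.6 188.7   5. ]
top [592.1 192.9  42.6]
bot [592.7 191.6   3.6]
ring scene 50 [597.4 186.8  50. ]
ring scene 5 [594.1 192.3   5. ]
rim [array([633.7, 219. ,  60. ]), array([630. ,  91.2,  60. ]), array([775.8,  83. ,  60. ]), array([782. , 214.7,  60. ])]
```

The measured sizes match the description: foot 70.2 x 43.5 mm, hook tip 137 mm from the grip. The grip is at about (462.6, 5.7), with the tag's yaw at -95.7°. The ring bar is near (592.5, 188), its yaw about -2°. Next I move above the tag.

arm_command(commands=[{"delta_pos":[27,-41,0],"delta_rot":[0,0,-5],"fingers":1},{"delta_pos":[54,-82,0],"delta_rot":[0,0,-10],"fingers":1},{"delta_pos":[81,-124,0],"delta_rot":[0,0,-15],"fingers":1},{"delta_pos":[108,-165,0],"delta_rot":[0,0,-20],"fingers":1},{"delta_pos":[135,-207,0],"delta_rot":[0,0,-25],"fingers":1},{"delta_pos":[162,-248,0],"delta_rot":[0,0,-30],"fingers":1},{"delta_pos":[188,-290,0],"delta_rot":[0,0,-35],"fingers":1},{"delta_pos":[212,-331,0],"delta_rot":[0,0,-40],"fingers":1}])

```text
time_s: 1.1
tcp_pos: [430.2, 358.7, 303.0]
tcp_rot: [0.96, 0.279, -0.001, 0.0]
force: [0.5, -0.6, -0.3]
width: 85.2
```

arm_command(commands=[{"delta_pos":[5,-50,-10],"delta_rot":[0,0,-5],"fingers":1},{"delta_pos":[10,-100,-30],"delta_rot":[0,0,-10],"fingers":1},{"delta_pos":[15,-150,-50],"delta_rot":[0,0,-16],"fingers":1},{"delta_pos":[20,-200,-70],"delta_rot":[0,0,-22],"fingers":1},{"delta_pos":[24,-250,-95],"delta_rot":[0,0,-27],"fingers":1},{"delta_pos":[28,-300,-120],"delta_rot":[0,0,-33],"fingers":1},{"delta_pos":[32.5,-353,-143],"delta_rot":[0,0,-38],"fingers":1},{"delta_pos":[32.5,-353,-143],"delta_rot":[0,0,-38],"fingers":1}])

```text
time_s: 2.1
tcp_pos: [462.0, 1.0, 158.7]
tcp_rot: [0.999, -0.054, -0.002, 0.001]
force: [0.2, 1.3, 0.2]
width: 85.5
```

```bash
python3 - <<'E'
from h import *
s=read_camera("scene")[:,:,::-1]; t=read_camera("top")[:,:,::-1]
o=get_obs(); print(o["tcp_pos"],o["tcp_rot"])
im=np.zeros((600,800,3),np.uint8)
im[:480,:400]=cv2.resize(s[190:310,280:380],None,fx=4,fy=4,interpolation=cv2.INTER_CUBIC)
im[:480,400:800]=cv2.resize(s[220:290,440:498],(400,480),interpolation=cv2.INTER_CUBIC)
im[480:600,:]=cv2.resize(t[180:240,200:600],(800,120))
cv2.imwrite("pics/a.png",im)
E
```

```text
[462.58567354   5.2186069  159.70455629] [ 9.98755856e-01 -4.98505972e-02 -1.28441133e-03  8.77851029e-05]
```

View pics/a.png

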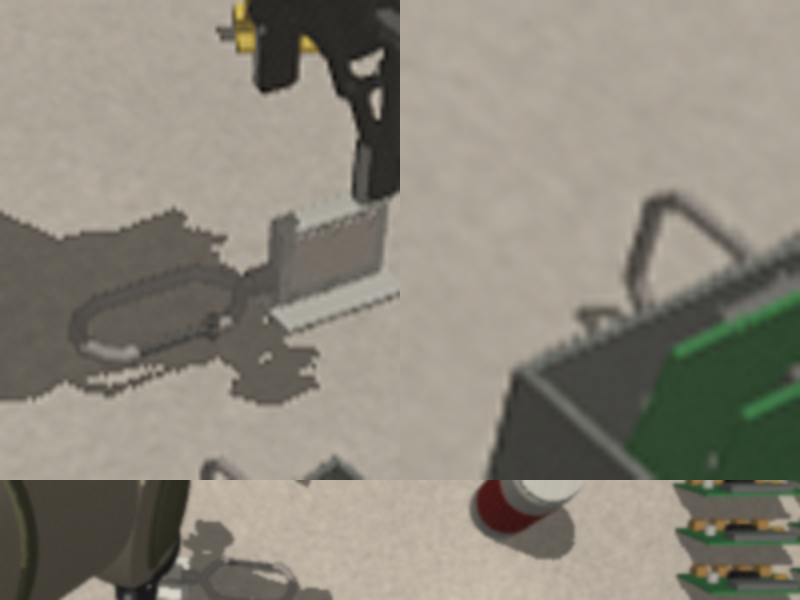

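arm_command(commands=[{"delta_pos":[0,0.5,-35],"delta_rot":[0,0,0],"fingers":1},{"delta_pos":[0,0.5,-72],"delta_rot":[0,0,0],"fingers":1},{"delta_pos":[0,0.5,-72],"delta_rot":[0,0,0],"fingers":1},{"delta_pos":[0,0.5,-72],"delta_rot":[0,0,0],"fingers":0.1},{"delta_pos":[0,0.5,-72],"delta_rot":[0,0,0],"fingers":0},{"delta_pos":[0,0.5,-72],"delta_rot":[0,0,0],"fingers":0},{"delta_pos":[0,0.5,-72],"delta_rot":[0,0,0],"fingers":0},{"delta_pos":[0,0.5,-72],"delta_rot":[0,0,0],"fingers":0}], force=50)

```text
time_s: 3.2
tcp_pos: [462.8, 5.8, 88.4]
tcp_rot: [0.999, -0.05, -0.001, -0.0]
force: [-1.2, 1.2, 10.4]
width: 13.3
```

```bash
python3 - <<'E'
from h import *
np.set_printoptions(precision=1,suppress=True)
o=get_obs(); print(o["tcp_pos"],o["width"],o["force"])
# project candidate ring bars into both pictures
t=cv2.imread("pics/top0.png"); s=cv2.imread("pics/scene0.png")
out=[]
for x,y in ((592.5,186.5),(592.5,189),(592.5,192)):
    print((x,y),"top",proj("top",(x,y,50)),proj("top",(x,y,5)),"scene",proj("scene",(x,y,50)),proj("scene",(x,y,5)))
print("obs top",(179.5,160),(186.5,165.3),"scene",(477.2,249.3),(473.8,263))
for n,im,(a,b,c,d) in (("top",t,(130,175,165,205)),("scene",s,(235,275,460,500))):
    k=10; big=cv2.resize(im[a:b,c:d],None,fx=k,fy=k,interpolation=cv2.INTER_CUBIC)
    yaw=np.radians(-2.2); R=lambda p:np.array([592.5+p[0]*np.cos(yaw),188.5+p[0]*np.sin(yaw),p[1]])
    pts=[R(p) for p in ((39,50),(0,50),(0,5),(39,5))]
    q=[((proj(n,p)-(c,a)+.5)*k).astype(int) for p in pts]
    for i in range(3): cv2.line(big,tuple(map(int,q[i])),tuple(map(int,q[i+1])),(0,0,255),1)
    out.append(cv2.resize(big,(400,int(big.shape[0]*400/big.shape[1]))))
H=max(o.shape[0] for o in out); im=np.hstack([np.pad(o,((0,H-o.shape[0]),(0,0),(0,0))) for o in out]); cv2.imwrite("pics/b.png",im)
E
```

```text
[462.8   5.8  88.4] 13.342321066989467 [-1.2  1.2 10.4]
(592.5, 186.5) top [181.2 158.4] [187.9 164.3] scene [476.  248.1] [471.3 264.9]
(592.5, 189) top [179.9 158.4] [186.6 164.3] scene [476.9 247.7] [472.2 264.4]
(592.5, 192) top [178.3 158.4] [185.1 164.4] scene [478.  247.1] [473.3 263.8]
obs top (179.5, 160) (186.5, 165.3) scene (477.2, 249.3) (473.8, 263)
```

View pics/b.png

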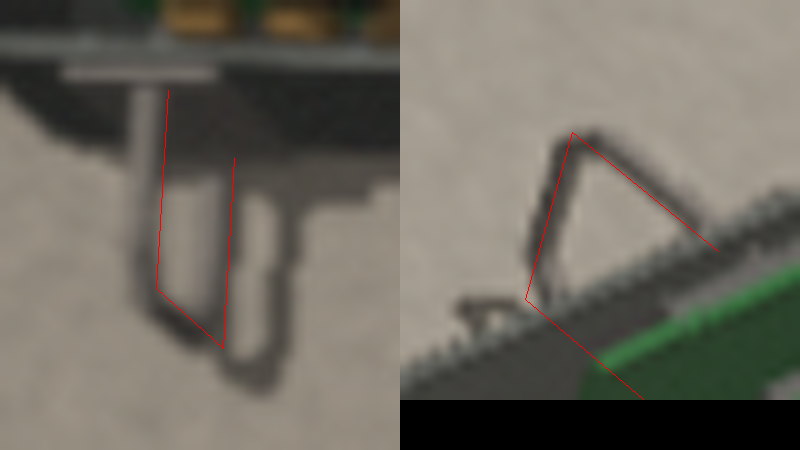

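Grasped (13.3 mm). The overlay puts the ring bar at about (592, 191), with the tray yaw near -2°. I lift and carry the tag to a point short of the ring.

arm_command(commands=[{"delta_pos":[0,0,20],"delta_rot":[0,0,0],"fingers":0},{"delta_pos":[8,40,30],"delta_rot":[0,0,0.5],"fingers":0},{"delta_pos":[16,90,30],"delta_rot":[0,0,1],"fingers":0},{"delta_pos":[26,140,30],"delta_rot":[0,0,2],"fingers":0},{"delta_pos":[38,190,30],"delta_rot":[0,0,3],"fingers":0},{"delta_pos":[50,240,30],"delta_rot":[0,0,3.7],"fingers":0},{"delta_pos":[72,288,30],"delta_rot":[0,0,3.7],"fingers":0},{"delta_pos":[72,288,30],"delta_rot":[0,0,3.7],"fingers":0}])

```text
time_s: 4.2
tcp_pos: [535.3, 299.0, 118.0]
tcp_rot: [1.0, -0.015, 0.0, -0.001]
force: [-0.9, -0.5, -2.3]
width: 13.1
```

arm_command(commands=[{"delta_pos":[0,0,0],"delta_rot":[0,0,0],"fingers":0},{"delta_pos":[3,0,-8],"delta_rot":[0,0,0],"fingers":0},{"delta_pos":[6,0,-16],"delta_rot":[0,0,0],"fingers":0},{"delta_pos":[8,0,-22],"delta_rot":[0,0,0],"fingers":0},{"delta_pos":[8,0,-24],"delta_rot":[0,0,0],"fingers":0},{"delta_pos":[8,0,-24],"delta_rot":[0,0,0],"fingers":0},{"delta_pos":[8,0,-24],"delta_rot":[0,0,0],"fingers":0},{"delta_pos":[8,0,-24],"delta_rot":[0,0,0],"fingers":0}])

```text
time_s: 5.2
tcp_pos: [543.3, 299.1, 94.3]
tcp_rot: [1.0, -0.015, 0.0, -0.001]
force: [-0.6, -1.0, -2.1]
width: 13.5
```

```bash
python3 - <<'E'
from h import *
np.set_printoptions(precision=2,suppress=True)
s=read_camera("scene")[:,:,::-1].copy(); t=read_camera("top")[:,:,::-1].copy()
o=get_obs(); print(o["tcp_pos"],o["tcp_rot"],o["width"],o["force"],o["time_s"])
cv2.imwrite("pics/s2.png",s); cv2.imwrite("pics/t2.png",t)
im=np.zeros((600,800,3),np.uint8)
im[:,:400]=cv2.resize(t[120:210,145:205],(400,600),interpolation=cv2.INTER_CUBIC)
im[:,400:]=cv2.resize(s[190:280,430:490],(400,600),interpolation=cv2.INTER_CUBIC)
cv2.imwrite("pics/c.png",im)
E
```

```text
[543.26 299.08  94.21] [ 1.   -0.01  0.   -0.  ] 13.424696809902342 [-0.61 -0.04 -2.13] 5.3
```

View pics/c.png

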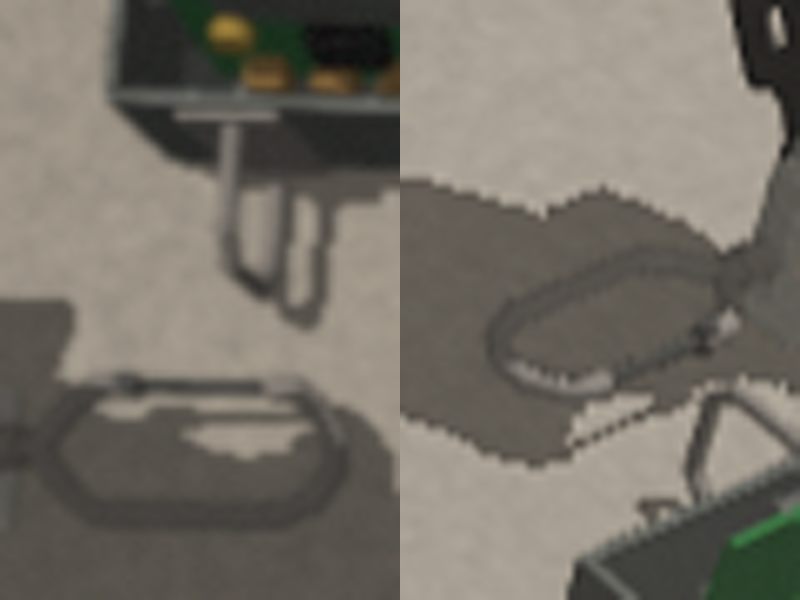

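The hook is clear of the ring, with the gate facing it. In the top crop the bar's middle (252,273) lies at tag x ≈ 108–110, y ≈ 51. I shift about 8 mm to -y, move closer, and look once more.

arm_command(commands=[{"delta_pos":[0,-4,-1],"delta_rot":[0,0,-0.3],"fingers":0},{"delta_pos":[4,-8,-2],"delta_rot":[0,0,-0.5],"fingers":0},{"delta_pos":[9,-8,-2],"delta_rot":[0,0,-0.5],"fingers":0},{"delta_pos":[14,-8,-2],"delta_rot":[0,0,-0.5],"fingers":0},{"delta_pos":[18,-8,-2],"delta_rot":[0,0,-0.5],"fingers":0},{"delta_pos":[18,-8,-2],"delta_rot":[0,0,-0.5],"fingers":0},{"delta_pos":[18,-8,-2],"delta_rot":[0,0,-0.5],"fingers":0},{"delta_pos":[18,-8,-2],"delta_rot":[0,0,-0.5],"fingers":0}])

```text
time_s: 6.3
tcp_pos: [561.1, 291.2, 92.2]
tcp_rot: [1.0, -0.019, 0.0, -0.001]
force: [-0.5, -0.4, -2.9]
width: 13.4
```

```bash
cat > shot.py <<'E'
from h import *
import sys
np.set_printoptions(precision=2,suppress=True)
s=read_camera("scene")[:,:,::-1].copy(); t=read_camera("top")[:,:,::-1].copy()
o=get_obs(); print(o["tcp_pos"],2*np.degrees(np.arctan2(o["tcp_rot"][1],o["tcp_rot"][0])),o["width"],o["force"],o["time_s"])
im=np.zeros((600,800,3),np.uint8)
im[:,:400]=cv2.resize(t[120:210,145:205],(400,600),interpolation=cv2.INTER_CUBIC)
im[:,400:]=cv2.resize(s[200:290,440:500],(400,600),interpolation=cv2.INTER_CUBIC)
cv2.imwrite("pics/%s.png"%sys.argv[1],im)
E
python3 shot.py d
```

```text
[561.15 291.16  92.24] -2.159307750759393 13.889295944737471 [ 0.47  0.22 -2.44] 6.4
```

View pics/d.png

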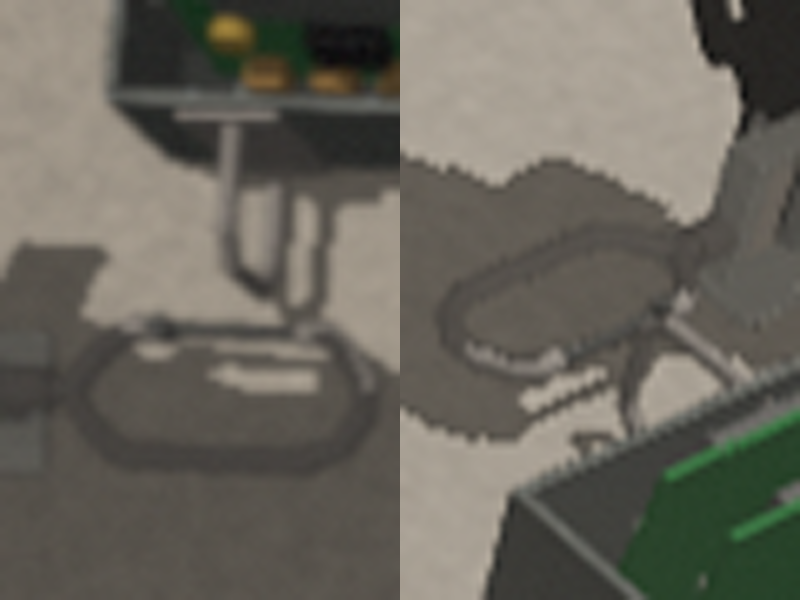

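The bar is aligned at tag x ≈ 102 and y ≈ 35. I raise the grip to 100 N and push in.

arm_command(commands=[{"delta_pos":[0,0,0],"delta_rot":[0,0,0],"fingers":0},{"delta_pos":[0,0,0],"delta_rot":[0,0,0],"fingers":0},{"delta_pos":[7,-0.2,0],"delta_rot":[0,0,0],"fingers":0},{"delta_pos":[12,-0.4,0],"delta_rot":[0,0,0],"fingers":0},{"delta_pos":[17,-0.6,0],"delta_rot":[0,0,0],"fingers":0},{"delta_pos":[22,-0.8,0],"delta_rot":[0,0,0],"fingers":0},{"delta_pos":[26,-1,0],"delta_rot":[0,0,0],"fingers":0},{"delta_pos":[26,-1,0],"delta_rot":[0,0,0],"fingers":0}], force=100)

```text
time_s: 7.4
tcp_pos: [586.6, 290.1, 91.8]
tcp_rot: [1.0, -0.019, -0.001, -0.001]
force: [-5.1, 2.4, -3.3]
width: 13.2
```

arm_command(commands=[{"delta_pos":[4,-0.1,0],"delta_rot":[0,0,0],"fingers":0},{"delta_pos":[8,-0.3,0],"delta_rot":[0,0,0],"fingers":0},{"delta_pos":[12,-0.4,0],"delta_rot":[0,0,0],"fingers":0},{"delta_pos":[15,-0.5,0],"delta_rot":[0,0,0],"fingers":0},{"delta_pos":[15,-0.5,0],"delta_rot":[0,0,0],"fingers":0},{"delta_pos":[15,-0.5,0],"delta_rot":[0,0,0],"fingers":0},{"delta_pos":[15,-0.5,0],"delta_rot":[0,0,0],"fingers":0},{"delta_pos":[15,-0.5,0],"delta_rot":[0,0,0],"fingers":0}])

```text
time_s: 8.4
tcp_pos: [601.6, 290.0, 91.8]
tcp_rot: [1.0, -0.019, -0.001, -0.001]
force: [-1.5, 4.1, -4.8]
width: 12.9
```

```bash
python3 shot.py e
```

```text
[601.68 289.88  91.83] -2.1758524430206023 13.25545059628122 [-2.48  3.86 -4.76] 8.5
```

View pics/e.png

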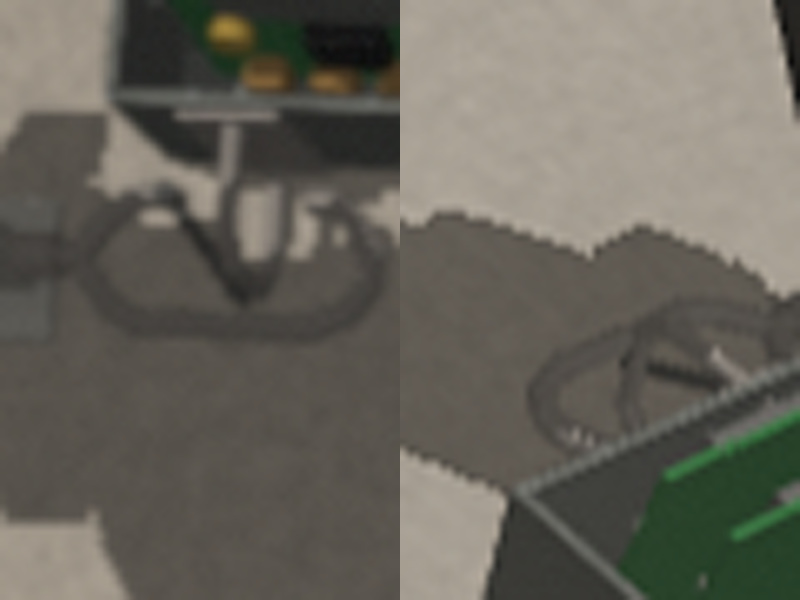

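The gate is swung in about 0.95 rad (170,195→245,300) with the bar inside the hook. I now slide the tag to +y to bring the bar to the round end.

arm_command(commands=[{"delta_pos":[0,3,0],"delta_rot":[0,0,0],"fingers":0},{"delta_pos":[0.2,7,0],"delta_rot":[0,0,0],"fingers":0},{"delta_pos":[0.3,11,0],"delta_rot":[0,0,0],"fingers":0},{"delta_pos":[0.5,15,0],"delta_rot":[0,0,0],"fingers":0},{"delta_pos":[0.6,19,0],"delta_rot":[0,0,0],"fingers":0},{"delta_pos":[0.8,21,0],"delta_rot":[0,0,0],"fingers":0},{"delta_pos":[0.8,21,0],"delta_rot":[0,0,0],"fingers":0},{"delta_pos":[0.8,21,0],"delta_rot":[0,0,0],"fingers":0}])

```text
time_s: 9.5
tcp_pos: [602.5, 310.7, 91.8]
tcp_rot: [1.0, -0.019, -0.001, -0.001]
force: [-0.3, -0.4, -2.4]
width: 12.8
```

```bash
python3 shot.py f
```

```text
[602.49 310.62  91.84] -2.189451779890556 12.564768941412131 [-0.58 -0.55 -3.3 ] 9.6
```

View pics/f.png

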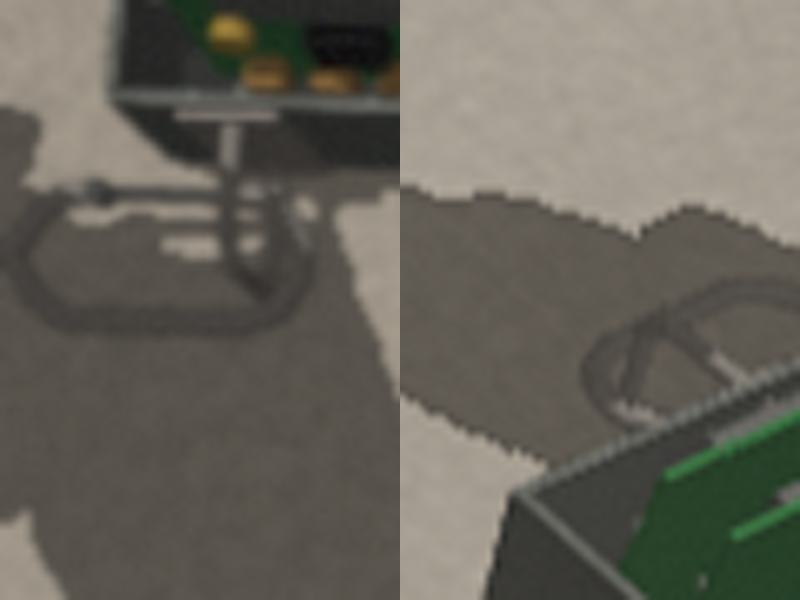

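The gate has snapped shut (straight line at row 192, columns 100–240), with the ring inside. I lower the tag to the bench, release it and retreat.

arm_command(commands=[{"delta_pos":[0,0,-1.5],"delta_rot":[0,0,0],"fingers":0},{"delta_pos":[0,0,-3],"delta_rot":[0,0,0],"fingers":0},{"delta_pos":[0,0,-3.7],"delta_rot":[0,0,0],"fingers":0},{"delta_pos":[0,0,-3.7],"delta_rot":[0,0,0],"fingers":0},{"delta_pos":[0,0,-3.7],"delta_rot":[0,0,0],"fingers":0.2},{"delta_pos":[0,0,-3.7],"delta_rot":[0,0,0],"fingers":0.4},{"delta_pos":[0,0,-3.7],"delta_rot":[0,0,0],"fingers":0.6},{"delta_pos":[0,0,-3.7],"delta_rot":[0,0,0],"fingers":0.7}], force=20)

```text
time_s: 10.6
tcp_pos: [602.6, 310.7, 88.1]
tcp_rot: [1.0, -0.019, -0.001, -0.001]
force: [-0.6, -0.0, -0.4]
width: 59.8
```

arm_command(commands=[{"delta_pos":[0,0,0],"delta_rot":[0,0,0],"fingers":0.7},{"delta_pos":[0,0,10],"delta_rot":[0,0,0],"fingers":0.7},{"delta_pos":[0,0,25],"delta_rot":[0,0,0],"fingers":0.7},{"delta_pos":[0,0,50],"delta_rot":[0,0,0],"fingers":0.7},{"delta_pos":[-30,20,90],"delta_rot":[0,0,0],"fingers":0.7},{"delta_pos":[-60,50,120],"delta_rot":[0,0,0],"fingers":0.7},{"delta_pos":[-90,90,140],"delta_rot":[0,0,0],"fingers":0.7},{"delta_pos":[-120,130,150],"delta_rot":[0,0,0],"fingers":0.7}])

```text
time_s: 11.6
tcp_pos: [482.0, 441.9, 240.9]
tcp_rot: [1.0, -0.019, 0.0, -0.003]
force: [0.2, 1.4, -0.3]
width: 59.3
```

```bash
python3 - <<'E'
from h import *
s=read_camera("scene")[:,:,::-1].copy(); t=read_camera("top")[:,:,::-1].copy()
o=get_obs(); print(o["tcp_pos"],o["width"],o["force"],o["time_s"])
im=np.zeros((600,800,3),np.uint8)
im[:,:400]=cv2.resize(t[120:210,100:205],(400,343)).repeat(1,0) if 0 else cv2.copyMakeBorder(cv2.resize(t[130:210,110:210],(400,320),interpolation=cv2.INTER_CUBIC),0,280,0,0,cv2.BORDER_CONSTANT)
im[:320,400:]=cv2.resize(s[200:280,450:550],(400,320),interpolation=cv2.INTER_CUBIC)
im[330:600,:360]=cv2.resize(s,(360,270)); im[330:600,400:760]=cv2.resize(t,(360,270))
cv2.imwrite("pics/g.png",im)
E
```

```text
[478.20862807 446.97214775 240.0599485 ] 59.83920476880125 [-0.20426668  0.53909473 -0.0092366 ] 11.7
```

View pics/g.png

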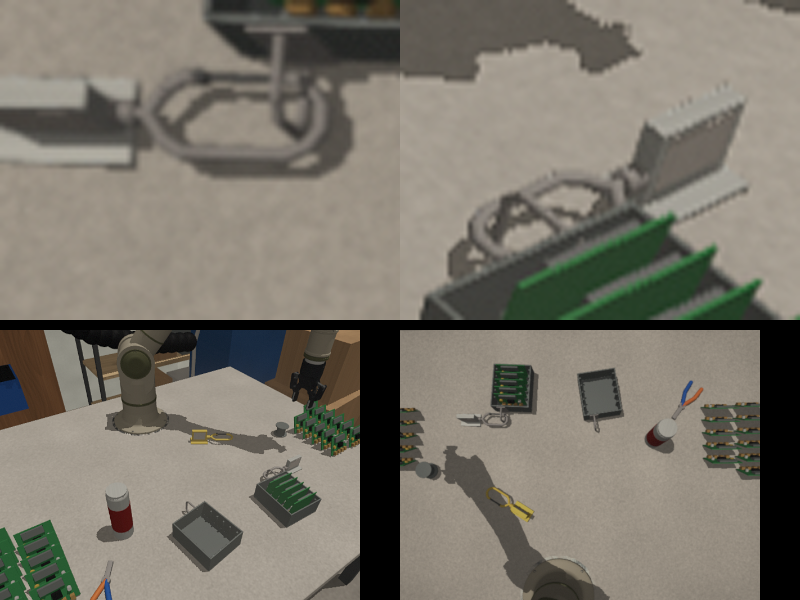

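The tag stands upright on the bench, the gate is shut (200–290, row 75) with the ring bar inside the hook, the can is standing, and the robot is clear of everything. I hand in.

```bash
python3 -c "
from cell import *
print(finish_job())"
```

```text
the job is handed in; nothing more can be done
None
```

The silver job tag is clipped onto the ring of the tray loaded with circuit boards, and I handed the job in at about 11.7 s of the 38 s allowed.

- **What I did:** I gripped the tag by its plate and carried it to the loaded tray. There I pushed the gate against the D-ring bar until it opened to about 0.95 rad. Sliding the tag about 21 mm brought the bar to the round end of the hook, and the gate snapped shut.
- **Last checks:** After I let go and moved the arm clear, the pictures showed the ring bar inside the closed hook and the tag upright on the bench. The spray can and the yellow look-alike had not been disturbed. The tool readings I saw stayed near 10 N or less.
- **What disagreed:** My first estimates of the ring's position differed by about 2–5 mm. The carry also ended about 5 mm past its target. I corrected both from a close-up picture before pushing in.

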